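Tuck the stray cake board under the hold-down arm

ROBOT

A 6-joint arm with a two-finger parallel gripper is mounted at the origin on the work surface. World frame = base frame: x ahead of the robot, y to its left, z up, the work surface at z = 0. Lengths are in mm, angles in degrees, forces in N, time in s.
With the tool pointing down it reaches from about 300 to 850 mm from the base axis. Payload 4.2 kg.
Tool frame: the origin (TCP) lies between the finger pads; the fingertips stand 19 mm ahead of it and the grasp point (between the pads) is the TCP (env.tips_ahead is the distance from the TCP to the fingertips, in mm); z points along the fingers, y is the direction in which the jaws open and shut (so a half turn about z gives the same grasp; the last joint's range is limited). The gripper opens to 91 mm and grips with 3 to 60 N. Pads are 32 mm wide; open, the fingers measure 118 mm over their backs; the gripper's body (76 mm by 178 mm) begins 60 mm behind the grasp point.
Start: joints at [68.411, 18.312, 89.639, -0, 72.044, -1.146], TCP at [200.837, 538.8, 232.976] pointing down, gripper open.
Joint ranges: [-177.97, 177.97], [-48.28, 115.42], [12.27, 149.76], [-77.06, 257.06], [2.81, 150.46], [-146.56, 146.56]. Speed limits (degrees/s): [147.25, 147.25, 180, 180, 180, 180].

INTERFACE

Orientations are given as [roll, pitch, yaw] about the fixed x, y, z axes, in that order (R = Rz(yaw) Ry(pitch) Rx(roll)).
In Python, from workcell import telemetry, viewer, job_done, env gives the robot as it stands. The module is installed in compiled form; this text tells all that it offers.
- The arm moves only by the shell command python3 -m jog 'ROWS' [FORCE]. ROWS is JSON, a list of rows, each a list of 3 entries, a list of its own where there are three numbers: the shift along the tool's x, y, z in cm, then the turn about the tool's z in degrees, then the opening, from 0 (shut) to 1 (fully open). A call has 1 to 10 rows; each row shifts and turns the pose as measured when the row begins, along the tool's axes as they then stand; what a row does not reach is not made up. A row lasts 1/8 s, in which the tool goes at most 62.5 mm and 10.7 degrees, less where a joint would pass 70% of its speed; a pose out of reach is approached as far as the arm can. A call is refused whole if a number of a shift passes 6.25 or a number of a turn 10.7, either way. A call with a gripper value outside its range is refused whole. The fingers move at their own pace and stop on an object; FORCE is the grip in N (left out, the last holds). Time passes only in rows, so rows that do not move let the fingers close. It gives the time, the measured TCP pose, the force and the opening at its end, in the units of the state.
- telemetry.state(): the state, without advancing time (a new reading comes with each control period).
- viewer.grab_frame(name): name is "scene" or "top" or "wrist"; returns a dict with "color" (400x640x3 uint8, red, green, blue), "K" (3x3 intrinsics, pixels), "rvec" (rotation vector, rad) and "tvec" (3), from world to camera coordinates, as OpenCV has them. Camera axes: x right, y down, z forward; pixel columns grow to the right and rows downward; lengths in mm; the calibration is good to about 2 mm. A picture is of the moment at which its call begins. There is no depth.
- job_done(): hands the job in, once; it reports no verdict.
The state is a dict: "time_s": time; "qpos": joint angles; "qvel": joint speeds; "effort": joint torques, N m; "ee_pos": TCP position; "ee_rot": TCP orientation; "force": force on the tool from outside, world axes, zero at the start; "torque": the same for the moment, N m; "gripper_width": finger opening in mm.
Only numpy, scipy, OpenCV 4.12 (cv2) and the standard library are available. Lean on these libraries where they do the work, as an engineer would, in place of code of your own. Each camera call takes 0.05 s, during which the arm holds its last target. There are 200 camera calls.

TASK

Put the stray gold cake board back on top of the gold pile in its holder: work it in from the front, under the weighted hold-down arm and behind the front stop, until it lies flat and square on the pile with the arm resting on it. Ease it in by feel without ramming it, and leave the white holder and everything else on the bench where they are.

Things in the scene. Friction and masses are not known exactly. Their poses are not given: they have to be found in the camera images.
- gold_board_center (a point): The stray gold-foiled cake board to be put away: a stiff slab 160 mm long (its x), 64 mm wide (y), 12 mm thick (z), about 75 g, lying flat on the bench. The point is its centre, half-way up.
- gold_holder: Metal board holder with two gold boards piled on its lift plate, screwed to the bench, 92 mm wide. Origin: middle of the channel at bench level; x from its open front to its back, y left, z up. The lift plate's height is set by hand: the pile's top lies anywhere from z = 32 to 42 mm, to be found by touch. The way in is from the front, nose down over the front stop and under the arm's lip.
- gold_holder_front (a point): Gold holder's front stop: top middle of its inner face (holder x = -80, z = 76 mm, i.e. 34 to 44 mm above the pile). An upright plate 30 mm wide in y and 3 mm thick; beside it the front is open.
- gold_holder_back (a point): Middle between the inner faces of the two back posts (holder x = +82, z = 45 mm) that stop the boards: 162 mm from front stop to posts, for 160 mm boards. Each post is 18 mm wide, centred 31 mm to the side; the arm passes between them. Side guides 72 mm apart inside from x = +25 to +82 mm, up to z = 83 mm, flared to about 86 mm apart at x = +5; ahead of that the sides are open.
- gold_holder_hood (a point): Middle of the front edge of the clear hood plate over the rear of the gold holder: holder x = -22 to +88 mm, 92 mm wide, underside at z = 158 mm, 4 mm thick. No room for a gripper's body beneath: the tool must lean back, towards the holder's front, when the board is in.
- gold_holder_hinge (a point): Hinge of the weighted hold-down arm (holder x = +100, z = 72 mm): a bent steel strip 36 mm wide with a steel roll on it; it lifts up to 0.6 rad and falls back. Its slippery foot presses the pile at x = +17 mm with 2 to 3 N; ahead of the foot it turns up into a lip, edge at x = -5 mm, 12 to 15 mm above the pile: a nose kept down on the pile slips under and lifts it, a higher one butts on it.
- white_holder: The same kind of holder with two white boards under its own arm, its lift plate set on its own; leave it alone. Same axes and sizes as the gold holder.
- white_holder_arm (a joint): Hold-down arm of the white holder, rad: -0.12 to 0 at rest on its pile, growing as it is lifted.
- white_pile0_center (a point): Centre of the lower of the two white boards in the white holder's pile (160 x 64 x 12 mm, loose, at rest under the arm).
- white_pile1_center (a point): Centre of the upper of the two white boards in the white holder's pile (160 x 64 x 12 mm, loose, at rest under the arm).
- dredger: Bystander: aluminium sugar dredger, 72 mm across, 118 mm high; origin at the centre of its underside.
- sprinkle_jar: Bystander: amber glass jar with a red cap, 66 mm across, 105 mm high; origin at the centre of its underside.
- mixing_bowl: Bystander: steel bowl, 170 mm across, 75 mm high; origin at the centre of its underside.
- palette_knife: Bystander: palette knife lying flat, steel blade and black handle, about 275 mm long, 16 mm high; its origin lies on the bench about the middle of its length.
- tool_pot: Bystander: white ceramic pot, 90 mm across, 120 mm high; origin at the centre of its underside.
- bench_scraper: Bystander: steel dough scraper with a red grip, 140 x 88 mm, 20 mm high; origin at the centre of its underside.

How it is judged (in metres and radians):
At the end, for the whole second after the job is handed in: The gold board lies at rest, flat within 3 degrees, on top of the gold pile in its holder, within 5 mm lengthwise and 7 mm sideways of the middle, square within 4.5 degrees, the arm pressing on it and it on the pile with over 0.8 N each (x of gold_board_center in the frame of gold_holder between -0.005 and 0.005 m and y of gold_board_center in the frame of gold_holder between -0.007 and 0.007 m and z of gold_board_center in the frame of gold_holder between 0.035 and 0.051 m and angle between the z axis of gold_board_center and the z axis of gold_holder, either way round below 0.06 rad and angle between the x axis of gold_board_center and the x axis of gold_holder, either way round below 0.08 rad and contact force between gold_holder_arm and gold_board above 0.8 N and linear speed of gold_board below 0.01 m/s and contact force between gold_board and gold_pile1 above 0.8 N); the robot touches nothing.
It fails at once if a bystander is moved by more than 20 mm (distance of any of dredger, sprinkle_jar, mixing_bowl, palette_knife, tool_pot, bench_scraper from where it was at the start of the episode above 0.02 m).
It fails at once if the white holder's arm is lifted or its boards are moved by more than 10 mm (value of joint white_holder_arm above 0.12 rad or distance of any of white_pile0_center, white_pile1_center from where it was at the start of the episode above 0.01 m).
It fails at once if the gold board is rammed against the holder, its arm or its pile (more than 40 N) (contact force between gold_board and gold_holder above 40 N or contact force between gold_board and gold_pile1 above 40 N).
It also fails if it takes over 61 s, if anything falls off the work surface, if the arm or the gripper's body presses on something with over 40 N, if the wrist force passes 120 N, or if a joint passes its speed limit or range.

## Working session

There is one attempt and no reset: what is moved stays moved. The work goes in short steps, Python scripts to look and compute and a shell command to move; the robot and the scene stay as the last step left them, time stands still between calls to the robot, and variables do not carry over. Pictures are saved under pics/ and viewed, about 8 in all and at most 12, crops included, and the job is handed in when it is done.

```bash
mkdir -p pics; cat > h.py <<'E'
import numpy as np, cv2
from workcell import telemetry, viewer, job_done, env
from scipy.spatial.transform import Rotation as R
def grab(n,fn=None):
    f=viewer.grab_frame(n)
    if fn: cv2.imwrite('pics/'+fn+'.png',f['color'][:,:,::-1])
    np.savez('pics/'+(fn or n)+'.npz',**f); return f
def ray(f,px,z):
    Rm=cv2.Rodrigues(np.array(f['rvec'],float))[0];t=np.array(f['tvec'],float).ravel()
    c=-Rm.T@t; d=Rm.T@np.linalg.inv(f['K'])@np.array([px[0],px[1],1.])
    return c+d*(z-c[2])/d[2]
def proj(f,P):
    return cv2.projectPoints(np.array(P,float).reshape(-1,1,3),np.array(f['rvec'],float),np.array(f['tvec'],float),np.array(f['K'],float),None)[0].reshape(-1,2)
E
python3 - <<'E'
from h import *
a=grab('top','top1');b=grab('scene','scene1')
print(a['K'],a['rvec'],a['tvec'],b['tvec']);print(telemetry.state())
E
```

```text
[[507.00813649   0.         322.58115957]
 [  0.         507.00813649 199.2798178 ]
 [  0.           0.           1.        ]] [ 2.14441004 -2.18673963  0.12383323] [  13.9625229   590.3691683  1669.51388033] [ 290.20058622 -256.99415166 1708.02251957]
{'time_s': 0.1, 'qpos': array([ 6.84104504e+01,  1.83483095e+01,  8.97001430e+01, -3.34418734e-03,
        7.20436177e+01, -1.14624030e+00]), 'qvel': array([ 0.08907554, -0.0552716 , -0.21879132, -0.03032065, -0.03971444,
        0.05492346]), 'effort': array([-9.45655620e-05, -4.13331199e+01, -2.32511687e+01,  7.28931092e-02,
        4.21202474e-02, -6.50489096e-05]), 'ee_pos': array([200.69837882, 538.38253301, 232.19608145]), 'ee_rot': array([-1.79907885e+02,  1.33719900e-03,  1.59557725e+02]), 'force': array([ 0.13859539, -1.17228504, -0.5480105 ]), 'torque': array([ 0.02690553, -0.0250497 , -0.02544214]), 'gripper_width': 91.27936869465171}
```

View pics/top1.png

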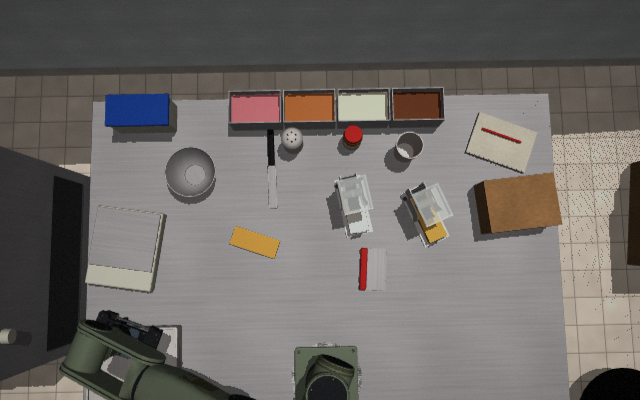

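View pics/scene1.png

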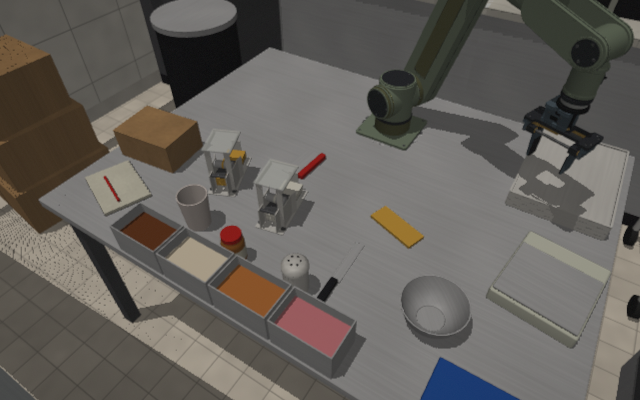

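The top view shows the stray board around (254,242), the gold holder around (428,215) with its front towards the robot, and the white holder around (353,205). I'll enlarge these.

```bash
python3 - <<'E'
from h import *
f=np.load('pics/top1.npz');c=f['color'][:,:,::-1]
a=cv2.resize(c[165:265,320:470],(750,500),interpolation=cv2.INTER_CUBIC)
b=cv2.resize(c[222:262,224:284],(300,200),interpolation=cv2.INTER_CUBIC)
o=np.zeros((500,750,3),np.uint8);o[:]=a;
o[300:500,0:300]=b
cv2.imwrite('pics/c1.png',o)
# segment board
h=cv2.cvtColor(c,cv2.COLOR_BGR2HSV)
m=((h[...,0]>12)&(h[...,0]<30)&(h[...,1]>110)&(h[...,2]>90)).astype(np.uint8); k=np.zeros_like(m);k[222:265,224:284]=1
p=cv2.findNonZero(m*k);r=cv2.minAreaRect(p);print(r)
w=np.array([ray(f,x,12)[:2] for x in cv2.boxPoints(r)]);print(w,w.mean(0),[np.linalg.norm(w[i]-w[i-1]) for i in range(4)])
E
```

```text
((254.35003662109375, 241.95001220703125), (47.434165954589844, 18.657434463500977), 18.434947967529297)
[[449.95563489 320.45021712]
 [509.16550594 300.5792862 ]
 [455.65929668 149.13529163]
 [396.83887431 169.53101974]] [452.90482796 234.92395367] [np.float64(159.99373235475204), np.float64(62.45528581123457), np.float64(160.61817430772012), np.float64(62.25614678514356)]
```

View pics/c1.png

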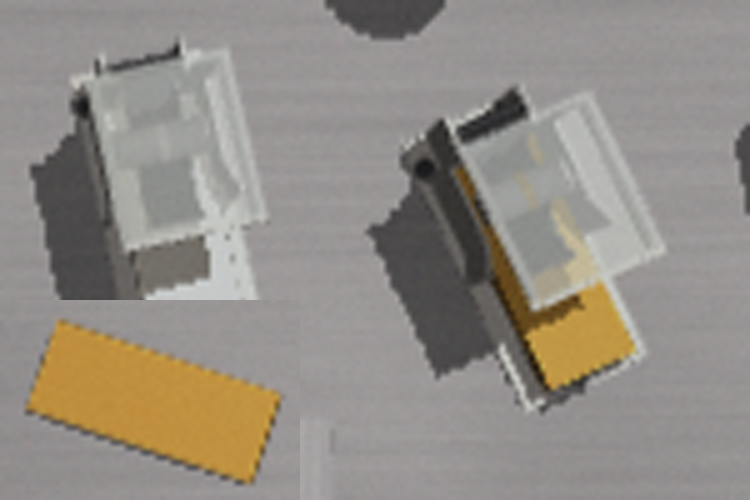

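```bash
cat > fit.py <<'E'
from h import *
from scipy.optimize import least_squares
f=np.load('pics/top1.npz')
def T(p,P): c,s=np.cos(p[2]),np.sin(p[2]); P=np.array(P,float); return np.c_[p[0]+c*P[:,0]-s*P[:,1],p[1]+s*P[:,0]+c*P[:,1],P[:,2]]
def fit(M,px):
    px=np.array(px)/5+[320,165]-0.4
    r=least_squares(lambda p:(proj(f,T(p,M))-px).ravel(),[500,-150,0.4]);print(r.x[:2],np.degrees(r.x[2]),(r.fun*5).reshape(-1,2).round(1).tolist());return r.x
E
python3 - <<'E'
from fit import *
H=[(-22,46,160),(-22,-46,160),(88,-46,160),(-80,32,37),(-80,-32,37)]
px=[(533,308),(663,255),(590,92),(545,390),(637,350)]
p=fit(H,px);fit(H[:3],px[:3]);fit(H[3:],px[3:])
# white: hood FL, FR, BR
q=fit(H[:3],[(125,248),(268,220),(228,50)])
for n,P in dict(front=(-80,0,76),rightguide=(50,-36,83)).items(): print(n,T(p,[P]))
c=cv2.resize(f['color'][165:265,320:470,::-1],(750,500),interpolation=cv2.INTER_CUBIC)
D=H[:3]+[(88,46,160),(-80,32,37),(-80,-32,37),(-80,0,76),(-80,15,76),(-80,-15,76),(82,36,83),(82,-36,83),(25,36,83),(25,-36,83),(5,43,83),(5,-43,83),(-5,18,50),(-5,-18,50)]
for w,col in((p,(0,0,255)),(q,(255,0,0))):
  for u in (proj(f,T(w,D))-[320,165]+.4)*5: cv2.circle(c,tuple(int(v) for v in u),3,col,-1)
cv2.imwrite('pics/c2.png',c)
E
```

```text
[ 523.34187145 -347.64675779] 22.192995350247465 [[-3.1, 1.5], [1.9, -4.3], [0.5, -2.8], [2.6, 2.1], [-1.9, 3.8]]
[ 522.21504415 -347.69070888] 22.043869971214285 [[-3.1, 3.2], [2.1, -2.2], [1.1, -1.0]]
[ 525.37009133 -347.67261924] 22.047342878060807 [[2.2, -1.0], [-2.2, 1.0]]
[ 557.38762    -104.16790448] 10.998927467219572 [[-1.7, 2.5], [0.3, -0.5], [1.4, -2.0]]
front [[ 449.26852981 -377.86496518   76.        ]]
rightguide [[ 583.2359033 -362.0933819   83.       ]]
```

View pics/c2.png

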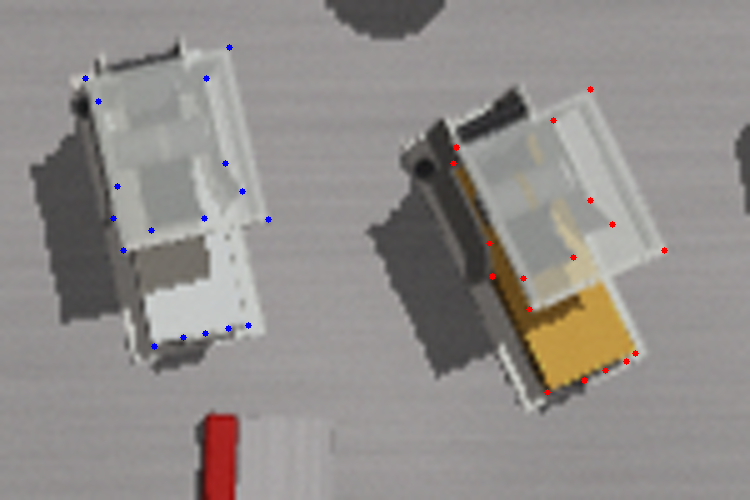

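Gold holder pose is about (523.5, -347.6) mm with yaw 22.1°. The stray board is at (453, 235), long axis at 70.6°. The rows only turn about tool z, so I can't tilt the tool. My plan is to grip the board lightly near its tail, lift so it pivots in the pads with its nose still on the bench, and then grip harder to fix the nose-down angle.

```bash
cat > rel.py <<'E'
# usage: rel.py x y z yaw  -> needed shift in tool axes (cm), turn
import sys
from h import *
s=telemetry.state();Rm=R.from_euler('xyz',s['ee_rot'],degrees=True)
print('t',round(s['time_s'],2),'pos',s['ee_pos'].round(1),'rot',s['ee_rot'].round(1),'F',s['force'].round(1),'T',s['torque'].round(2),'w',round(s['gripper_width'],1))
if len(sys.argv)>3:
    v=[float(a) for a in sys.argv[1:]]
    print('shift cm',(Rm.inv().apply(np.array(v[:3])-s['ee_pos'])/10).round(2))
    if len(v)>3: print('turn',round((s['ee_rot'][2]-v[3]+180)%360-180,1))
E
python3 -m jog '[[[0,0,0],10,1],[[0,0,0],10,1],[[0,0,0],10,1],[[0,0,0],10,1],[[0,0,0],10,1],[[0,0,0],10,1],[[0,0,0],10,1],[[0,0,0],10,1],[[0,0,0],9,1]]'
python3 rel.py 428 164 120 70.6
```

```text
time_s: 1.23
ee_pos: [199.7, 535.8, 227.4]
ee_rot: [180.0, 0.7, 67.6]
force: [-0.2, 1.0, -0.6]
gripper_width: 91.2
t 1.23 pos [199.7 535.8 227.4] rot [180.    0.7  67.6] F [-0.2  1.  -0.6] T [-0.1   0.03  0.03] w 91.2
shift cm [-25.53  35.29  11.06]
turn -3.0
```

```bash
python3 -m jog '[[[-3.4,4.7,1.3],0,1],[[-3.4,4.7,1.3],0,1],[[-3.4,4.7,1.3],0,1],[[-3.4,4.7,1.3],0,1],[[-3.4,4.7,1.3],-1.5,1],[[-3.4,4.7,1.3],-1.5,1],[[-3.4,4.7,1.3],0,1],[[0,0,0],0,1]]'
python3 rel.py 428 164 120 70.6; python3 -c "
from h import *
f=grab('wrist','w1');print(proj(f,[(453,235,12),(428,164,12)]))"
```

```text
time_s: 2.22
ee_pos: [422.1, 182.7, 134.1]
ee_rot: [-179.9, 0.7, 70.8]
force: [-0.2, 0.2, -0.5]
gripper_width: 91.5
t 2.23 pos [422.1 182.7 134.1] rot [-179.9    0.7   70.8] F [-0.2  0.2 -0.5] T [-0.11  0.07 -0.03] w 91.5
shift cm [-1.55  1.17  1.43]
turn 0.2
[[340.41557881 124.42779945]
 [339.13729283 216.59584162]]
```

View pics/w1.png

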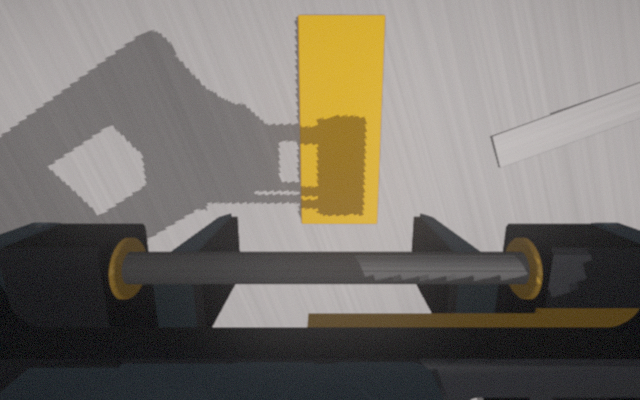

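The wrist view shows the board with its centre at about (341,120) and tail edge at y≈223. The projected points agree within 2 mm. Next I descend and grip lightly.

```bash
python3 -m jog '[[[-1.55,1.17,3.0],0,1],[[0,0,3.5],0,1],[[0,0,3],0,1],[[0,0,0.5],0,1]]'
python3 rel.py 428 164 21 70.6
```

```text
time_s: 2.78
ee_pos: [426.4, 169.8, 34.2]
ee_rot: [179.9, 0.4, 71.2]
force: [-1.3, -0.5, 0.3]
gripper_width: 91.4
t 2.77 pos [426.4 169.8  34.2] rot [179.9   0.4  71.2] F [-1.3 -0.5  0.3] T [-0.05  0.05  0.03] w 91.4
shift cm [-0.49  0.33  1.32]
turn 0.6
```

```bash
python3 -m jog '[[[-0.6,0.4,1.0],0.6,1],[[-0.1,0,0.4],0,1],[[0,0,0],0,1]]'
python3 rel.py 428 164 21 70.6
```

```text
time_s: 3.15
ee_pos: [428.9, 163.4, 21.3]
ee_rot: [179.8, 0.2, 70.7]
force: [0.1, -0.1, 0.9]
gripper_width: 91.3
t 3.15 pos [428.9 163.4  21.3] rot [179.8   0.2  70.7] F [ 0.1 -0.1  0.9] T [-0.05  0.1  -0.02] w 91.3
shift cm [ 0.03 -0.11  0.03]
turn 0.1
```

```bash
python3 -m jog '[[[0,0,-0.05],0,0],[[0,0,-0.05],0,0],[[0,0,-0.05],0,0],[[0,0,-0.05],0,0],[[0,0,0],0,0],[[0,0,0],0,0]]' 3
python3 -m jog '[[[0,0,-1],0,0],[[0.05,0,-1],0,0],[[0.1,0,-1],0,0],[[0.2,0,-1],0,0],[[0.3,0,-1],0,0],[[0.3,0,-1],0,0],[[0,0,0],0,0]]'
python3 rel.py;python3 -c "
from h import *
f=grab('scene','s2');u=proj(f,[(453,235,40)])[0].astype(int);print(u)
c=f['color'][max(u[1]-65,0):u[1]+65,u[0]-90:u[0]+90,::-1];cv2.imwrite('pics/s2c.png',cv2.resize(c,None,fx=4,fy=4,interpolation=3))"
```

```text
time_s: 3.9
ee_pos: [429.9, 163.7, 24.8]
ee_rot: [179.6, 0.1, 70.7]
force: [-0.5, 0.9, -0.6]
gripper_width: 63.9
time_s: 4.78
ee_pos: [433.5, 173.8, 90.0]
ee_rot: [179.5, 0.0, 70.7]
force: [0.7, -0.7, -1.0]
gripper_width: 63.7
t 4.78 pos [433.5 173.8  90. ] rot [179.5   0.   70.7] F [ 0.7 -0.7 -1. ] T [-0.07  0.05 -0.04] w 63.7
[398 218]
```

View pics/s2c.png

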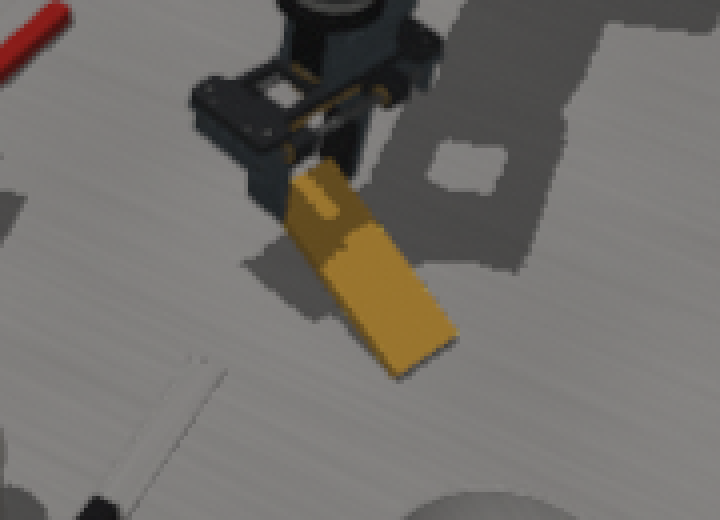

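The scene crop shows the nose still on the bench and the tail raised in the pads, so the pivot works. I'll raise it to about 31° and then firm up the grip.

```bash
python3 -m jog '[[[0.4,0,-0.9],0,0],[[0.4,0,-0.5],0,0],[[0,0,0],0,0]]' 3
python3 -m jog '[[[0,0,0],0,0],[[0,0,0],0,0],[[0,0,0],0,0]]' 25
python3 rel.py
```

```text
time_s: 5.2
ee_pos: [435.4, 181.6, 103.9]
ee_rot: [179.7, 0.1, 70.7]
force: [-0.7, -0.3, -1.1]
gripper_width: 63.8
time_s: 5.58
ee_pos: [435.1, 181.4, 103.5]
ee_rot: [179.7, 0.2, 70.7]
force: [0.8, -1.3, -0.0]
gripper_width: 63.8
t 5.58 pos [435.1 181.4 103.5] rot [179.7   0.2  70.7] F [ 0.8 -1.3 -0. ] T [-0.11 -0.02 -0.04] w 63.8
```

```bash
python3 -m jog '[[[0,0,-4],0,0],[[0,0,-5],0,0],[[-3,1,-5],0,0],[[-5,1.3,-3],0,0],[[-5.5,1.4,0],0,0],[[-5.5,1.4,0],0,0],[[-5.5,1.4,0],0,0],[[-5.5,1.4,0],0,0],[[-5.5,1.4,0],0,0],[[-5.5,1.4,0],0,0]]'
python3 rel.py 386.4 -403.3 260 22.1
```

```text
time_s: 6.82
ee_pos: [399.5, -250.4, 281.3]
ee_rot: [179.6, 0.3, 71.2]
force: [1.5, -0.1, -0.5]
gripper_width: 63.4
t 6.83 pos [ 399.5 -250.4  281.3] rot [179.6   0.3  71.2] F [ 1.5 -0.1 -0.5] T [-0.1   0.07  0.03] w 63.4
shift cm [-14.88   3.69   2.24]
turn 49.1
```

```bash
python3 -m jog '[[[-5,0.6,0],0,0],[[-5,0.6,0],0,0],[[-5,0.6,0],0,0],[[0,0,0],10,0],[[0,0,0],10,0],[[0,0,0],10,0],[[0,0,0],10,0],[[0,0,0],8,0],[[0,0,0],0,0]]'
python3 rel.py 349.3 -418.3 230 22.1
```

```text
time_s: 7.95
ee_pos: [362.7, -406.9, 277.6]
ee_rot: [179.9, 0.1, 21.2]
force: [0.2, -0.6, -1.7]
gripper_width: 63.6
t 7.95 pos [ 362.7 -406.9  277.6] rot [1.799e+02 1.000e-01 2.120e+01] F [ 0.2 -0.6 -1.7] T [-0.04  0.17 -0.03] w 63.6
shift cm [-1.66  0.57  4.77]
turn -0.9
```

```bash
python3 -m jog '[[[-0.8,0.3,2],-0.5,0],[[-0.8,0.3,2],-0.4,0],[[-0.1,0,0.6],0,0],[[0,0,0],0,0]]'
python3 rel.py 349.3 -418.3 230 22.1
cat > ov.py <<'E'
import sys
from h import *
# overlay holder model on a camera image; H pose from argv
name,fn,x0,y0,sc=sys.argv[1],sys.argv[2],int(sys.argv[3]),int(sys.argv[4]),int(sys.argv[5])
p=[523.5,-347.6,np.radians(22.1)]
f=grab(name);c=f['color'][:,:,::-1]
W,Hh=720//sc,480//sc
c=cv2.resize(c[y0:y0+Hh,x0:x0+W],None,fx=sc,fy=sc,interpolation=cv2.INTER_CUBIC)
M=[(-22,46,158),(-22,-46,158),(88,46,158),(88,-46,158),(-80,15,76),(-80,-15,76),(25,36,83),(25,-36,83),(5,43,83),(5,-43,83)]
P=np.array(M,float);k,s=np.cos(p[2]),np.sin(p[2])
Wd=np.c_[p[0]+k*P[:,0]-s*P[:,1],p[1]+s*P[:,0]+k*P[:,1],P[:,2]]
for u in proj(f,Wd): cv2.circle(c,tuple(int(v) for v in (u-[x0,y0]+.5)*sc),3,(0,0,255),1)
cv2.imwrite('pics/'+fn+'.png',c)
E
python3 ov.py wrist w3 0 0 1; python3 ov.py top t3 370 160 6;
python3 -c "
import cv2,numpy as np
a=cv2.imread('pics/w3.png');b=cv2.imread('pics/t3.png');a=cv2.resize(a[:, :],(400,250));b=cv2.resize(b,(720,480))
o=np.zeros((600,800,3),np.uint8);o[:480,:720]=b;o[350:,400:]=a;cv2.imwrite('pics/m3.png',o)"
```

```text
time_s: 8.45
ee_pos: [348.9, -418.8, 230.6]
ee_rot: [179.9, 0.1, 22.6]
force: [-0.1, -0.2, -0.4]
gripper_width: 63.4
t 8.45 pos [ 348.9 -418.8  230.6] rot [1.799e+02 1.000e-01 2.260e+01] F [-0.1 -0.2 -0.4] T [-0.08  0.19  0.04] w 63.4
shift cm [ 0.05 -0.04  0.06]
turn 0.5
```

View pics/m3.png

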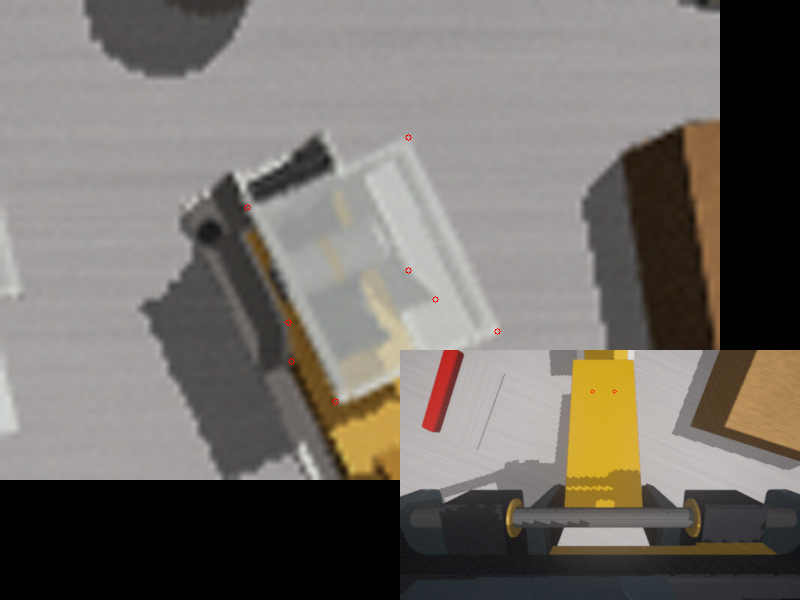

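```bash
python3 -m jog '[[[0,0,0],0.4,0],[[0,0,0],0,0]]'; python3 rel.py; sed -i "s/(-80,15,76)/(-70,32,37),(-70,-32,37),(-30,32,37),(-30,-32,37),(-80,15,76)/" ov.py; python3 ov.py wrist w4 220 0 4
```

```text
time_s: 8.8
ee_pos: [350.0, -419.3, 232.6]
ee_rot: [179.7, -0.0, 22.2]
force: [0.3, 0.1, -0.7]
gripper_width: 63.3
t 8.8 pos [ 350.  -419.3  232.6] rot [179.7  -0.   22.2] F [ 0.3  0.1 -0.7] T [-0.05  0.22 -0.03] w 63.3
```

View pics/w4.png

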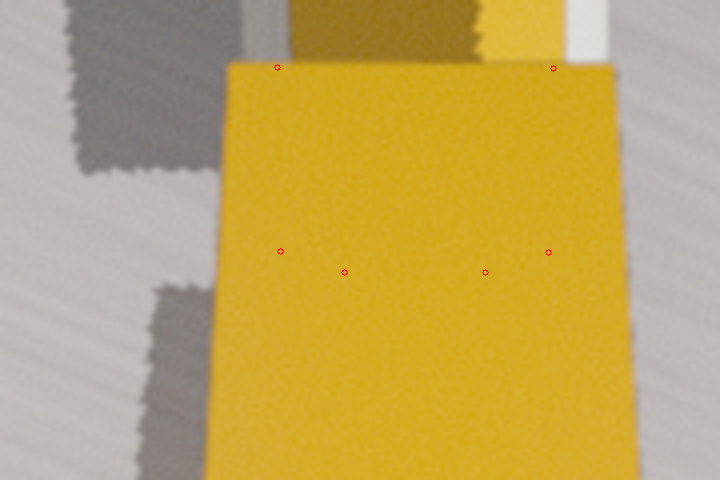

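The wrist crop shows the pile edges at 290–565 and the board nose at 229–614, so the pile lies about 2 mm right of my estimate. I'll shift the holder pose to (524.3, -349.4).

```bash
cat > hp.py <<'E'
# usage: hp.py [tx tz]: TCP in holder frame; nose estimate (theta 32); shift to target holder TCP (tx,0,tz)
import sys
from h import *
s=telemetry.state();a=np.radians(22.1);O=np.array([524.3,-349.4,0])
k=R.from_euler('z',a);p=k.inv().apply(s['ee_pos']-O);Rm=R.from_euler('xyz',s['ee_rot'],degrees=True)
print('t',round(s['time_s'],2),'TCPh',p.round(1),'rot',s['ee_rot'].round(1),'Fh',k.inv().apply(s['force']).round(1),'Th',k.inv().apply(s['torque']).round(2),'w',round(s['gripper_width'],1))
if len(sys.argv)>2: print('shift',(Rm.inv().apply(k.apply([float(sys.argv[1]),0,float(sys.argv[2])])+O-s['ee_pos'])/10).round(2),'turn',round(s['ee_rot'][2]-22.1,1))
E
python3 -m jog '[[[0.8,0.2,1.5],0,0],[[1,0.05,1.6],0,0],[[1,0,1.6],0,0],[[0.8,0,1],0,0],[[0.3,0,0.3],0,0],[[0,0,0],0,0]]'; python3 hp.py -142 163
```

```text
time_s: 9.6
ee_pos: [390.1, -405.3, 166.9]
ee_rot: [179.9, 0.0, 22.3]
force: [0.3, -0.2, -0.6]
gripper_width: 63.4
t 9.6 TCPh [-145.4   -1.3  166.9] rot [179.9   0.   22.3] Fh [ 0.2 -0.3 -0.6] Th [ 0.05  0.23 -0.01] w 63.4
shift [ 0.34 -0.13  0.39] turn 0.2
```

```bash
python3 -m jog '[[[0.25,-0.1,0.8],0,0],[[0.1,0,0.7],0.2,0],[[0,0,0.3],0,0],[[0,0,0],0,0]]'; python3 hp.py -142 146;python3 -m jog '[[[0,0,0.3],0,0],[[0,0,0],0,0]]';python3 hp.py -142 143;python3 -m jog '[[[0,0,0.25],0,0],[[0,0,0],0,0]]';python3 hp.py -142 141
```

```text
time_s: 10.1
ee_pos: [392.9, -403.6, 148.6]
ee_rot: [179.8, 0.0, 22.0]
force: [0.2, 0.8, 0.5]
gripper_width: 63.8
t 10.1 TCPh [-142.1   -0.8  148.6] rot [179.8   0.   22. ] Fh [0.4 0.6 0.5] Th [0.   0.16 0.02] w 63.8
shift [ 0.01 -0.08  0.26] turn -0.1
time_s: 10.35
ee_pos: [392.9, -403.8, 145.7]
ee_rot: [179.7, 0.0, 22.0]
force: [0.6, 0.3, -0.1]
gripper_width: 63.7
t 10.35 TCPh [-142.2   -1.   145.7] rot [179.7   0.   22. ] Fh [ 0.7  0.1 -0.1] Th [ 0.07  0.19 -0.01] w 63.7
shift [ 0.02 -0.1   0.27] turn -0.1
time_s: 10.6
ee_pos: [393.0, -404.0, 143.2]
ee_rot: [179.7, -0.0, 22.0]
force: [-0.3, 0.0, 0.1]
gripper_width: 63.7
t 10.6 TCPh [-142.2   -1.2  143.2] rot [179.7  -0.   22. ] Fh [-0.2  0.1  0.1] Th [ 0.05  0.19 -0.03] w 63.7
shift [ 0.02 -0.12  0.22] turn -0.1
```

```bash
python3 -m jog '[[[0,-0.05,0.25],0,0],[[0,0,0],0,0]]'>/dev/null;python3 hp.py;python3 -m jog '[[[0,-0.05,0.25],0,0],[[0,0,0],0,0]]'>/dev/null;python3 hp.py;python3 -m jog '[[[0,0,0.2],0,0],[[0,0,0],0,0]]'>/dev/null;python3 hp.py; python3 ov.py scene s5 170 110 6
```

```text
t 10.85 TCPh [-142.1   -0.7  140.7] rot [179.7  -0.   22. ] Fh [ 0.6  0.  -0.2] Th [0.04 0.19 0.05] w 63.6
t 11.1 TCPh [-142.    -0.6  138.4] rot [179.6  -0.   22. ] Fh [1.  0.1 1. ] Th [0.05 0.01 0.02] w 63.9
t 11.35 TCPh [-142.1   -0.7  136.7] rot [ 1.796e+02 -1.000e-01  2.200e+01] Fh [0.2 0.1 1.6] Th [ 0.07  0.02 -0.02] w 63.3
```

View pics/s5.png

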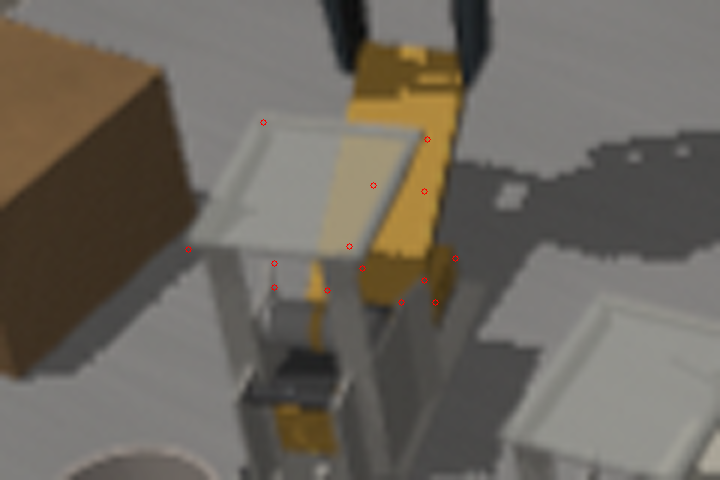

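Contact came at TCP z ≈ 139 with a matching torque drop, so the pile top is about 36 mm and the nose is on it. In the picture the board leans between the guides, ahead of the lip. Next I ease it forward under the lip with a softer grip.

```bash
python3 -m jog '[[[0.3,0,0.05],0,0],[[0.3,0,0.05],0,0],[[0.3,0,0.05],0,0]]' 10 >/dev/null;python3 hp.py;python3 -m jog '[[[0.35,0,0.05],0,0],[[0.35,0,0.05],0,0]]'>/dev/null;python3 hp.py;python3 -m jog '[[[0.35,0,0.1],0,0],[[0.35,0,0.1],0,0],[[0.35,0,0.1],0,0]]'>/dev/null;python3 hp.py
```

```text
t 11.78 TCPh [-136.1   -1.   135.7] rot [179.6   0.4  22.1] Fh [-7.6 -0.1  5.7] Th [-0.02  1.48  0.02] w 64.1
t 12.03 TCPh [-132.9   -1.3  135.5] rot [179.6   0.9  22.3] Fh [-8.5  0.4  5.3] Th [-0.06  1.62  0.03] w 63.3
t 12.4 TCPh [-129.6   -1.8  133.7] rot [179.5   1.8  22.6] Fh [-10.5  -0.2   5.9] Th [-0.05  1.91 -0.04] w 63.9
```

```bash
python3 ov.py scene s6 190 110 8; python3 hp.py
```

```text
t 12.45 TCPh [-129.4   -1.8  133.6] rot [179.5   1.8  22.6] Fh [-8.8 -0.9  5.2] Th [-0.05  1.82 -0.06] w 63.7
```

View pics/s6.png

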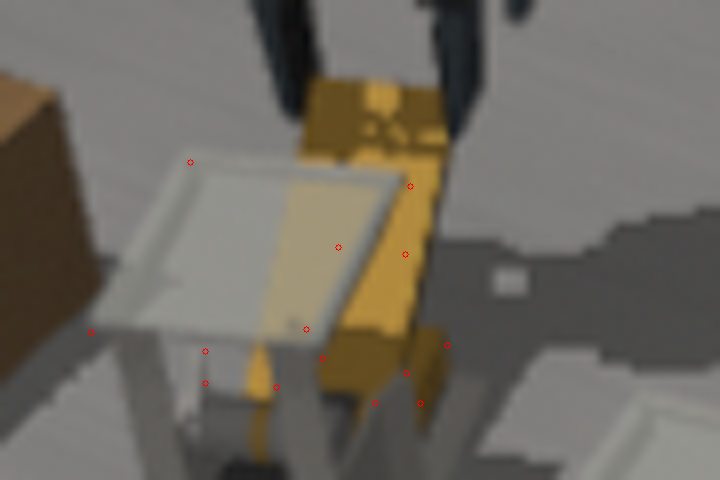

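The force of about 10 N in x suggests the nose is butting or the pads are slipping. Before retreating I'll check numerically whether the board has shifted in the grip, by comparing wrist-frame edges with the earlier picture.

```bash
cp pics/wrist.npz pics/wref.npz; cat > wm.py <<'E'
from h import *
import sys
def prof(f):
    h=cv2.cvtColor(f['color'],cv2.COLOR_RGB2HSV);m=(h[...,0]>15)&(h[...,0]<32)&(h[...,1]>120)
    o=[]
    for r in range(5,215,15):
        c=np.flatnonzero(m[r,200:450])+200
        o.append((r,int(c.min()) if len(c) else 0,int(c.max()) if len(c) else 0))
    return o
def show(f): print(' '.join(f'{r}:{a}-{b}({b-a})' for r,a,b in prof(f)))
show(np.load('pics/wref.npz'))
show(grab('wrist','wnow'))
# predicted nose top edge in the wrist frame as function of theta (tool frame)
f=np.load('pics/wnow.npz');s=telemetry.state();Rm=R.from_euler('xyz',s['ee_rot'],degrees=True)
for th in (26,29,32,35,38):
    t=np.radians(th);dx=149.5*np.cos(t)+3*np.sin(t)+5.4;dz=149.5*np.sin(t)-3*np.cos(t)+16
    print(th,proj(f,s['ee_pos']+Rm.apply([[dx,-32,dz],[dx,32,dz]])).round(0).tolist())
E
python3 wm.py
```

```text
5:293-360(67) 20:277-373(96) 35:276-374(98) 50:275-374(99) 65:274-375(101) 80:273-376(103) 95:272-377(105) 110:271-378(107) 125:271-379(108) 140:270-380(110) 155:269-381(112) 170:268-382(114) 185:267-383(116) 200:266-383(117)
5:274-376(102) 20:273-376(103) 35:273-376(103) 50:272-377(105) 65:271-378(107) 80:270-379(109) 95:270-379(109) 110:269-380(111) 125:269-381(112) 140:268-382(114) 155:267-382(115) 170:267-383(116) 185:266-384(118) 200:266-384(118)
26 [[272.0, -10.0], [378.0, -10.0]]
29 [[274.0, 1.0], [376.0, 1.0]]
32 [[276.0, 11.0], [374.0, 11.0]]
35 [[278.0, 21.0], [373.0, 21.0]]
38 [[279.0, 30.0], [371.0, 30.0]]
```

```bash
python3 -m jog '[[[0.3,-0.05,-0.1],0.2,0],[[0.3,-0.05,-0.1],0.1,0]]' 15 >/dev/null;python3 hp.py;python3 -m jog '[[[0.3,-0.05,-0.1],0.1,0],[[0.3,0,-0.1],0,0]]'>/dev/null;python3 hp.py; python3 wm.py | sed -n 2p
```

```text
t 12.75 TCPh [-127.6   -1.2  136.2] rot [179.5   2.4  22.4] Fh [-7.4 -0.7  4.1] Th [-0.17  1.61 -0.04] w 63.8
t 13.0 TCPh [-125.9   -1.2  138.6] rot [179.4   2.9  22.4] Fh [-7.6 -0.7  4.3] Th [-0.16  1.68 -0.05] w 63.8
5:0-0(0) 20:274-375(101) 35:273-376(103) 50:273-376(103) 65:272-377(105) 80:271-378(107) 95:270-379(109) 110:270-379(109) 125:269-380(111) 140:268-381(113) 155:268-382(114) 170:267-383(116) 185:266-383(117) 200:266-384(118)
```

It is butting: the board slid back in the pads with the force steady at about 7.5 N. I'll back off, refit how the board sits in the tool, and find out where the lip is.

```bash
python3 -m jog '[[[-0.6,0,-0.3],0,0],[[-0.9,0,-0.8],0,0],[[-0.6,0,-0.6],0,0],[[0,0,0],0,0]]' 25 >/dev/null;python3 hp.py
cat > bp.py <<'E'
# fit board pose in tool frame (theta, TCP local x on board u, height of TCP above board top plane-mid w) from wrist edges
from h import *
from scipy.optimize import least_squares
import sys
def run(f,ee,rot):
    h=cv2.cvtColor(f['color'],cv2.COLOR_RGB2HSV)
    m=(h[...,0]>15)&(h[...,0]<32)&(h[...,1]>120)
    w=np.array([[r,200+np.flatnonzero(m[r,200:450]).min(),200+np.flatnonzero(m[r,200:450]).max()+1] for r in range(0,212,4) if m[r,200:450].sum()>30])
    # nose row: where centre columns colour/edge changes, gradient along rows
    g=cv2.cvtColor(f['color'],cv2.COLOR_RGB2LAB).astype(float)[:,290:360].mean(1);d=np.abs(np.diff(g,axis=0)).sum(1);
    print('row grads',[(int(i),round(d[i])) for i in np.argsort(-d[:150])[:6]],'widths',[(int(a),int(c-b)) for a,b,c in w[:8]])
    return w
def model(f,ee,rot,th,u,hh,rows):
    # board top surface: width in image at given rows; u=nose distance ahead of pivot
    Rm=R.from_euler('xyz',rot,degrees=True);t=np.radians(th)
    s=np.linspace(-20,u,80)  # along board from pivot, top surface 3 above pivot
    dx=hh[0]+s*np.cos(t)+3*np.sin(t);dz=hh[1]+s*np.sin(t)-3*np.cos(t)
    L=proj(f,ee+Rm.apply(np.c_[dx,-32+0*s,dz]));Rr=proj(f,ee+Rm.apply(np.c_[dx,32+0*s,dz]))
    o=np.argsort(L[:,1]);return np.interp(rows,L[o,1],(Rr-L)[o,0]),L[-1,1]
if __name__=='__main__':
    f=np.load('pics/wref.npz');ee=np.array([350.,-419.3,232.6]);rot=np.array([179.7,0,22.2])
    w=run(f,ee,rot);w=w[(w[:,0]>18)]
    for th in (31,32,33,34):
        b,n=model(f,ee,rot,th,149.5,(5.4,16),w[:,0]);print(th,'ref nose row',round(n,1),'rms',(b-(w[:,2]-w[:,1])).mean().round(2),(b-(w[:,2]-w[:,1])).std().round(2))
    f=grab('wrist','wn2');st=telemetry.state();ee,rot=st['ee_pos'],st['ee_rot'];w=run(f,ee,rot);w=w[w[:,0]>24]
    for th in range(22,40,2):
      for u in (150,145,140,135,130):
        b,n=model(f,ee,rot,th,u,(5.4,16),w[:,0]);
        if u==150: print(th,'width err',(b-(w[:,2]-w[:,1])).mean().round(2),(b-(w[:,2]-w[:,1])).std().round(2),end=' noserow ')
        print(u,round(n,1),end='; ')
      print()
E
python3 bp.py
```

```text
t 13.55 TCPh [-146.4   -0.8  157.4] rot [179.5   2.9  22.4] Fh [ 0.1 -0.3 -0.2] Th [-0.01  0.24 -0.01] w 63.3
row grads [(15, 26), (14, 12), (16, 9), (7, 1), (25, 1), (5, 1)] widths [(0, 69), (4, 68), (8, 68), (12, 68), (16, 96), (20, 97), (24, 98), (28, 98)]
31 ref nose row 7.5 rms 3.28 0.53
32 ref nose row 10.9 rms 2.47 0.4
33 ref nose row 14.2 rms 1.66 0.55
34 ref nose row 17.5 rms 0.84 0.85
row grads [(34, 25), (33, 21), (35, 17), (4, 7), (32, 6), (36, 5)] widths [(0, 90), (4, 90), (8, 100), (12, 100), (16, 100), (20, 101), (24, 102), (28, 102)]
22 width err 7.28 2.44 noserow 150 -24.2; 145 -16.4; 140 -8.6; 135 -0.7; 130 7.2; 
24 width err 5.78 1.78 noserow 150 -17.1; 145 -9.8; 140 -2.4; 135 5.1; 130 12.7; 
26 width err 4.27 1.14 noserow 150 -10.2; 145 -3.2; 140 3.8; 135 11.0; 130 18.2; 
28 width err 2.74 0.57 noserow 150 -3.3; 145 3.3; 140 10.0; 135 16.8; 130 23.6; 
30 width err 1.21 0.55 noserow 150 3.5; 145 9.8; 140 16.1; 135 22.6; 130 29.1; 
32 width err -0.35 1.12 noserow 150 10.2; 145 16.2; 140 22.2; 135 28.3; 130 34.6; 
34 width err -1.92 1.79 noserow 150 16.8; 145 22.5; 140 28.2; 135 34.1; 130 40.0; 
36 width err -3.52 2.5 noserow 150 23.4; 145 28.8; 140 34.2; 135 39.8; 130 45.4; 
38 width err -5.15 3.22 noserow 150 29.9; 145 35.0; 140 40.2; 135 45.4; 130 50.8;
```

There was little slip; the board sits at about 29° in the tool. The Fx/Fz ratio matches the front-face normal, so the lip edge is butting on the nose face. A steeper, loosely held board keeps its nose on the pile by gravity. I'll set the nose just above the pile, loosen the grip, then raise the tail to about 42°.

```bash
python3 -m jog '[[[0.2,-0.05,0.7],0.2,0],[[0.2,0,0.7],0.1,0],[[0,0,0.2],0,0],[[0,0,0],0,0]]' 25 >/dev/null;python3 hp.py
python3 -m jog '[[[0,0,0],0,0],[[0,0,-0.1],0,0],[[0,0,-0.2],0,0],[[0,0,-0.2],0,0]]' 3 >/dev/null;python3 hp.py; python3 -m jog '[[[0.1,0,-0.5],0,0],[[0.3,0,-0.5],0,0],[[0.3,0,-0.5],0,0],[[0.4,0,-0.5],0,0],[[0,0,0],0,0]]' 3 >/dev/null;python3 hp.py; python3 bp.py | tail -10
```

```text
t 14.1 TCPh [-142.4    0.2  138.9] rot [179.6   2.9  22.1] Fh [-0.4 -0.1  0.5] Th [-0.07  0.16 -0.02] w 63.9
t 14.6 TCPh [-1.420e+02  1.000e-01  1.444e+02] rot [179.5   2.9  22.1] Fh [-0.3  0.6 -0.5] Th [ 0.03  0.17 -0.05] w 64.3
t 15.22 TCPh [-1.287e+02 -1.000e-01  1.661e+02] rot [179.5   2.8  22.1] Fh [-0.3 -0.3 -0.5] Th [-0.04  0.13  0.03] w 63.9
row grads [(28, 54), (21, 54), (20, 43), (27, 32), (71, 22), (70, 21)] widths [(28, 86), (32, 85), (36, 85), (40, 84), (44, 84), (48, 86), (52, 87), (56, 88)]
22 width err 18.68 6.98 noserow 150 -23.5; 145 -15.8; 140 -8.0; 135 -0.1; 130 7.8; 
24 width err 17.17 6.31 noserow 150 -16.5; 145 -9.2; 140 -1.7; 135 5.7; 130 13.3; 
26 width err 15.66 5.64 noserow 150 -9.6; 145 -2.6; 140 4.4; 135 11.6; 130 18.8; 
28 width err 14.13 4.97 noserow 150 -2.7; 145 3.9; 140 10.6; 135 17.4; 130 24.2; 
30 width err 12.59 4.28 noserow 150 4.1; 145 10.3; 140 16.7; 135 23.1; 130 29.7; 
32 width err 11.03 3.6 noserow 150 10.8; 145 16.7; 140 22.8; 135 28.9; 130 35.1; 
34 width err 9.45 2.9 noserow 150 17.4; 145 23.0; 140 28.8; 135 34.6; 130 40.5; 
36 width err 7.84 2.21 noserow 150 23.9; 145 29.3; 140 34.8; 135 40.3; 130 46.0; 
38 width err 6.21 1.52 noserow 150 30.4; 145 35.5; 140 40.7; 135 46.0; 130 51.3;
```

Now about 45° with the nose near x = -25 on the pile. I'll advance it gently under the lip.

```bash
python3 -m jog '[[[0,0,0.1],0,0],[[0.3,0,0.1],0,0],[[0.4,0,0.1],0,0]]' 10 >/dev/null;python3 hp.py; for i in 1; do python3 -m jog '[[[0.4,0,0.05],0,0],[[0.4,0,0.05],0,0]]' >/dev/null;python3 hp.py; done;python3 -m jog '[[[0.4,0,0.05],0,0],[[0.4,0,0.05],0,0]]' >/dev/null;python3 hp.py
```

```text
t 15.65 TCPh [-122.6   -0.   162.4] rot [179.5   2.9  22.1] Fh [-1.  -0.5  1.3] Th [0.04 0.31 0.06] w 63.9
t 15.9 TCPh [-116.3   -0.3  161.6] rot [179.5   3.2  22.2] Fh [-11.1   0.7   9.9] Th [-0.03  2.21 -0.  ] w 63.3
t 16.15 TCPh [-114.3   -1.1  162.8] rot [179.4   4.   22.3] Fh [-10.8   0.3  10.2] Th [ 0.15  2.22 -0.01] w 63.7
```

It butted again right at the lip edge, so the nose is probably riding above the pile. At about 45° the stop can't interfere, so I'll back off and touch the pile properly.

```bash
python3 -m jog '[[[-0.6,-0.05,-0.3],0.2,0],[[-0.6,-0.05,-0.2],0,0],[[0,0,0],0,0]]' 25 >/dev/null;python3 hp.py
python3 - <<'E'
from bp import *
f=grab('wrist','wn3');st=telemetry.state();ee,rot=st['ee_pos'],st['ee_rot'];w=run(f,ee,rot);w=w[w[:,0]>72];W=w[:,2]-w[:,1]
for th in range(32,52,2):
    b,n=model(f,ee,rot,th,149.5,(5.4,16),w[:,0]);print(th,'rel err',(b-W).mean().round(2),(b-W).std().round(2),'nose',round(n,1))
h=cv2.cvtColor(f['color'],cv2.COLOR_RGB2HSV)
print([(r,int(f['color'][r,325].sum())) for r in range(10,80,3)])
E
for i in 1; do python3 -m jog '[[[0,0,0.15],0,0],[[0,0,0],0,0]]'>/dev/null;python3 hp.py;python3 -m jog '[[[0,0,0.15],0,0],[[0,0,0],0,0]]'>/dev/null;python3 hp.py;python3 -m jog '[[[0,0,0.15],0,0],[[0,0,0],0,0]]'>/dev/null;python3 hp.py; done
```

```text
t 16.52 TCPh [-125.7    0.4  168.3] rot [179.4   3.9  22.1] Fh [ 1.2  0.6 -0.7] Th [-0.07  0.14 -0.02] w 63.6
row grads [(29, 54), (31, 41), (28, 38), (70, 24), (30, 24), (71, 20)] widths [(32, 73), (36, 84), (40, 84), (44, 89), (48, 90), (52, 90), (56, 90), (60, 92)]
32 rel err 8.01 1.95 nose 10.7
34 rel err 6.76 1.45 nose 17.3
36 rel err 5.48 0.95 nose 23.8
38 rel err 4.18 0.55 nose 30.3
40 rel err 2.85 0.54 nose 36.7
42 rel err 1.49 0.97 nose 43.0
44 rel err 0.09 1.51 nose 49.3
46 rel err -1.35 2.1 nose 55.4
48 rel err -2.85 2.72 nose 61.6
50 rel err -4.4 3.38 nose 67.6
[(10, 560), (13, 558), (16, 565), (19, 671), (22, 679), (25, 683), (28, 663), (31, 322), (34, 322), (37, 335), (40, 314), (43, 320), (46, 313), (49, 310), (52, 306), (55, 316), (58, 311), (61, 321), (64, 323), (67, 307), (70, 318), (73, 415), (76, 427), (79, 428)]
t 16.82 TCPh [-125.3    0.6  166.1] rot [179.4   3.9  22.1] Fh [-0.3 -0.4 -0.5] Th [-0.02  0.17 -0.  ] w 63.4
t 17.07 TCPh [-125.2    0.7  164.2] rot [179.5   3.9  22.1] Fh [ 0.3  0.6 -0.6] Th [0.01 0.12 0.02] w 63.7
t 17.32 TCPh [-125.2    0.5  162.7] rot [179.4   3.9  22.1] Fh [0.4 0.2 0.1] Th [0.06 0.04 0.04] w 63.4
```

```bash
for i in 1; do python3 -m jog '[[[0,0,0.18],0,0],[[0,0,0],0,0]]'>/dev/null;python3 hp.py;python3 -m jog '[[[0,0,0.18],0,0],[[0,0,0],0,0]]'>/dev/null;python3 hp.py;python3 -m jog '[[[0,0,0.18],0,0],[[0,0,0],0,0]]'>/dev/null;python3 hp.py;python3 -m jog '[[[0,0,0.18],0,0],[[0,0,0],0,0]]'>/dev/null;python3 hp.py; done
```

```text
t 17.57 TCPh [-125.5    0.3  161.3] rot [179.4   3.9  22.1] Fh [ 0.4 -0.1  0.6] Th [ 0.05 -0.    0.05] w 63.4
t 17.82 TCPh [-1.258e+02  1.000e-01  1.599e+02] rot [179.4   3.9  22.1] Fh [-0.2  0.2  2.2] Th [ 0.18 -0.01  0.04] w 63.4
t 18.07 TCPh [-1.261e+02 -1.000e-01  1.583e+02] rot [179.3   3.9  22.1] Fh [-0.7  0.8  1.5] Th [0.04 0.12 0.  ] w 63.9
t 18.32 TCPh [-126.3   -0.2  156.5] rot [179.3   3.9  22.1] Fh [-0.3  0.2  3.7] Th [0.03 0.18 0.03] w 63.5
```

Contact starts near TCP z ≈ 161, which again gives a pile top of about 36 mm. With a loose grip the board behaves like a strut and my push turns into nose pressure, so it jams by friction. I'll flatten to about 34° with the nose on the pile and grip at 60 N so the board can't pivot. Then I'll push with light downward pressure.

```bash
python3 -m jog '[[[-0.2,0,0.3],0,0],[[-0.35,0,0.4],0,0],[[-0.3,0,0.35],0,0],[[-0.2,0,0.2],0,0],[[0,0,0],0,0]]' 8 >/dev/null;python3 hp.py -136 143.5; python3 -m jog '[[[0,0,0],0,0],[[0,0,0],0,0]]' 60 >/dev/null;python3 hp.py; python3 -m jog '[[[0.3,0,0],0,0],[[0.3,0,0],0,0]]' >/dev/null;python3 hp.py
```

```text
t 18.95 TCPh [-137.9    0.2  142.5] rot [179.4   3.8  22.1] Fh [ 0.5 -0.1 -0.3] Th [-0.02  0.15  0.  ] w 63.9
shift [ 0.18  0.02 -0.11] turn 0.0
t 19.2 TCPh [-1.378e+02  1.000e-01  1.426e+02] rot [179.4   3.8  22.1] Fh [-0.3 -0.6  0.8] Th [-0.02  0.07 -0.  ] w 62.7
t 19.45 TCPh [-1.317e+02  1.000e-01  1.425e+02] rot [179.4   3.9  22.1] Fh [-1.4  0.4  3.2] Th [0.01 0.48 0.05] w 63.2
```

```bash
python3 -m jog '[[[0.3,0,-0.03],0,0],[[0,0,0],0,0]]' >/dev/null;python3 hp.py; python3 -m jog '[[[0.3,0,-0.03],0,0],[[0,0,0],0,0]]' >/dev/null;python3 hp.py; python3 -m jog '[[[0.3,0,-0.03],0,0],[[0,0,0],0,0]]' >/dev/null;python3 hp.py
```

```text
t 19.7 TCPh [-1.305e+02 -1.000e-01  1.433e+02] rot [179.4   4.2  22.2] Fh [ 0.9 -0.6 -0.6] Th [0.03 0.05 0.01] w 62.9
t 19.95 TCPh [-129.3   -0.2  144. ] rot [179.4   4.4  22.3] Fh [ 0.3 -0.8  0.6] Th [0.05 0.15 0.01] w 62.9
t 20.2 TCPh [-128.    -0.3  144.6] rot [179.4   4.7  22.3] Fh [-0.7  0.3  0.2] Th [0.   0.19 0.05] w 62.8
```

The tool is now rotating about a blocked nose. I'll use one combined view, top and scene together, to see the nose against the lip.

```bash
python3 - <<'E'
from h import *
a=grab('top','t7');b=grab('scene','s7')
p=lambda f,P:proj(f,[[524.3+np.cos(.3857)*P[0]-np.sin(.3857)*P[1],-349.4+np.sin(.3857)*P[0]+np.cos(.3857)*P[1],P[2]]])[0]
o=[]
for f in (a,b):
    u=p(f,(0,0,45)).astype(int);print(u)
    c=f['color'][u[1]-24:u[1]+24,u[0]-20:u[0]+20,::-1]
    c=cv2.resize(c,None,fx=10,fy=10,interpolation=cv2.INTER_CUBIC)
    c=cv2.convertScaleAbs(c,alpha=1.4,beta=15)
    for q in ((-5,18,49),(-5,-18,49)):
        v=(p(f,q)-u+[20,24]+.5)*10;cv2.circle(c,tuple(int(x) for x in v),4,(0,0,255),1)
    for q in ((-20,0,36),):
        v=(p(f,q)-u+[20,24]+.5)*10;cv2.circle(c,tuple(int(x) for x in v),4,(0,255,0),1)
    o.append(c)
cv2.imwrite('pics/m7.png',np.hstack(o))
E
python3 hp.py
```

```text
[428 216]
[229 162]
t 20.3 TCPh [-128.    -0.3  144.5] rot [179.4   4.7  22.3] Fh [-2.8 -0.5  2.2] Th [-0.04  0.7   0.03] w 63.1
```

View pics/m7.png

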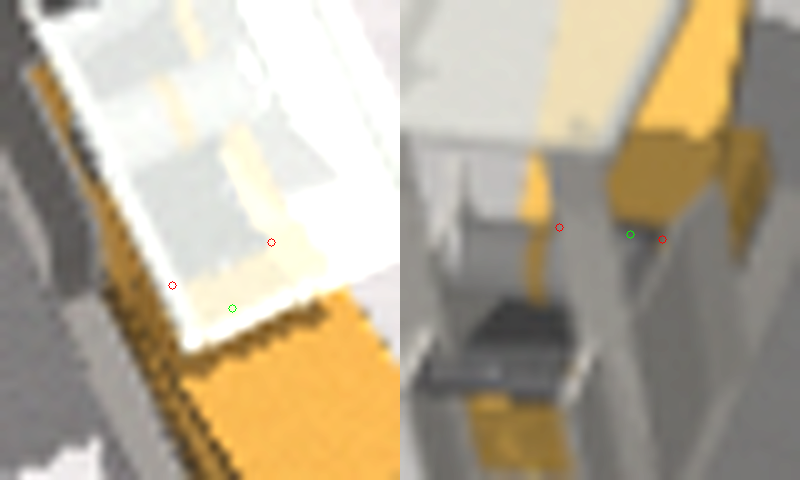

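```bash
python3 -m jog '[[[0.4,0,0.15],0,0],[[0.5,0,0.25],0,0]]' 60 >/dev/null;python3 hp.py; python3 -m jog '[[[0.6,0,0.3],0,0]]' >/dev/null;python3 hp.py; python3 -m jog '[[[0.6,0,0.3],0,0]]' >/dev/null;python3 hp.py
```

```text
t 20.55 TCPh [-123.1   -0.7  141.2] rot [179.3   5.1  22.4] Fh [-10.2   0.8   9.2] Th [0.06 1.73 0.03] w 63.0
t 20.68 TCPh [-120.3   -1.2  139.2] rot [179.3   5.5  22.5] Fh [-13.4  -0.2  13. ] Th [0.16 2.44 0.06] w 63.3
t 20.8 TCPh [-118.2   -1.7  137.5] rot [179.2   6.   22.6] Fh [-15.8   1.3  14. ] Th [0.36 2.81 0.12] w 62.8
```

```bash
cat > th.py <<'E'
from bp import *
f=grab('wrist','wn');st=telemetry.state();ee,rot=st['ee_pos'],st['ee_rot'];w=run(f,ee,rot);w=w[w[:,0]>72];W=w[:,2]-w[:,1]
best=[]
for th in np.arange(5,56,1):
    b,n=model(f,ee,rot,th,149.5,(5.4,16),w[:,0]);best.append(((b-W).std(),th,(b-W).mean(),n))
b=min(best);print('theta_rel',b[1],'world',b[1]+rot[1],'std',b[0].round(2),'mean',b[2].round(2),'nose row pred',b[3].round(1))
E
python3 th.py
```

```text
row grads [(38, 52), (39, 44), (40, 33), (37, 25), (75, 23), (74, 18)] widths [(44, 108), (48, 109), (52, 109), (56, 109), (60, 109), (64, 109), (68, 110), (72, 111)]
theta_rel 25 world 30.906600945526307 std 0.49 mean 2.39 nose row pred -14.1
```

```bash
cat > tail.py <<'E'
from h import *
import sys
th=float(sys.argv[1]) # rel to tool
f=grab('scene','sn');st=telemetry.state();Rm=R.from_euler('xyz',st['ee_rot'],degrees=True);t=np.radians(th)
h=cv2.cvtColor(f['color'],cv2.COLOR_RGB2HSV)
for y in (-15,15):
  out=[]
  for s in range(-45,30,3):
    P=st['ee_pos']+Rm.apply([5.4+s*np.cos(t)+3*np.sin(t),y,16+s*np.sin(t)-3*np.cos(t)])
    u=proj(f,[P])[0];v=h[int(round(u[1])),int(round(u[0]))];out.append(f"{s}:{'G' if 12<v[0]<32 and v[1]>110 else '.'}")
  print(y,' '.join(out))
E
python3 tail.py 25; python3 hp.py
```

```text
-15 -45:. -42:. -39:. -36:. -33:. -30:. -27:. -24:. -21:. -18:. -15:. -12:. -9:G -6:G -3:G 0:G 3:G 6:G 9:G 12:G 15:G 18:G 21:G 24:. 27:.
15 -45:. -42:. -39:. -36:. -33:. -30:. -27:. -24:. -21:. -18:. -15:. -12:. -9:G -6:G -3:G 0:G 3:G 6:G 9:G 12:G 15:G 18:G 21:G 24:. 27:.
t 20.9 TCPh [-117.5   -1.6  137.3] rot [179.2   5.9  22.6] Fh [-14.1   0.7  11.8] Th [0.15 2.23 0.08] w 63.0
```

The tail still sits 10 mm behind the pivot, so there was no slip. The nose is really under the lip at x ≈ +10 on the pile, and it just needed a firmer wedge push. Next I flatten while following the stop's top edge.

```bash
python3 -m jog '[[[0.05,-0.1,0.35],0.2,0],[[0.05,-0.1,0.4],0.2,0],[[0.1,-0.05,0.4],0.1,0]]' 40 >/dev/null;python3 hp.py -115 124; python3 -m jog '[[[0.3,0,0.3],0,0],[[0.5,0,0.3],0,0]]' 60 >/dev/null;python3 hp.py -105 114.5; python3 th.py | tail -1
```

```text
t 21.27 TCPh [-121.4   -0.7  128.7] rot [178.9   6.4  22.1] Fh [-9.4  0.3  8.3] Th [0.05 1.71 0.08] w 63.3
shift [ 0.68 -0.07  0.39] turn 0.0
t 21.52 TCPh [-118.8   -1.2  124.1] rot [178.9   6.9  22.2] Fh [-10.9   1.1   9.2] Th [ 0.19  1.6  -0.02] w 63.4
shift [ 1.48 -0.14  0.78] turn 0.1
theta_rel 19 world 25.851181987225694 std 0.36 mean 1.4 nose row pred -35.2
```

```bash
python3 -m jog '[[[0.6,-0.05,0.1],0,0],[[0.6,-0.05,0.1],0,0]]' 60 >/dev/null;python3 hp.py; python3 -m jog '[[[0.6,0,0.1],0,0],[[0.6,0,0.1],0,0]]' >/dev/null;python3 hp.py;  python3 th.py | tail -1;  python3 tail.py 17|head -1
```

```text
t 21.82 TCPh [-110.2   -1.1  122.5] rot [178.8   7.3  22.2] Fh [-9.2 -0.6  8.5] Th [-0.02  1.33 -0.03] w 63.2
t 22.07 TCPh [-101.5   -1.6  121. ] rot [178.7   7.6  22.2] Fh [-9.3 -0.3  7.3] Th [0.07 1.18 0.05] w 63.3
theta_rel 15 world 22.53207490805365 std 0.38 mean 2.73 nose row pred -50.7
-15 -45:. -42:. -39:. -36:. -33:. -30:. -27:. -24:. -21:. -18:. -15:. -12:G -9:G -6:G -3:G 0:. 3:. 6:. 9:. 12:. 15:. 18:. 21:. 24:. 27:G
```

```bash
python3 -m jog '[[[0.5,-0.05,0.3],0,0],[[0.5,-0.05,0.3],0,0]]' 50 >/dev/null;python3 hp.py; python3 -m jog '[[[0.5,-0.05,0.2],0,0],[[0.5,0,0.2],0,0]]' >/dev/null;python3 hp.py;  python3 th.py | tail -1
```

```text
t 22.43 TCPh [-93.5  -1.2 114.8] rot [178.7   7.7  22.2] Fh [-6.7 -0.3  4.7] Th [-0.03  0.97  0.  ] w 63.2
t 22.68 TCPh [-85.7  -1.  110.1] rot [178.7   7.9  22.2] Fh [-6.9  0.4  5.2] Th [0.01 0.82 0.01] w 63.4
theta_rel 13 world 20.874618273185295 std 0.38 mean 1.35 nose row pred -57.3
```

```bash
python3 -m jog '[[[0.4,-0.05,0.25],0,0],[[0.45,-0.05,0.25],0,0],[[0.1,0,0.15],0,0],[[0,0,0],0,0]]' 50 >/dev/null;python3 hp.py -77 103;  python3 th.py | tail -1
```

```text
t 23.23 TCPh [-77.8  -0.2 102.5] rot [178.7   8.   22.1] Fh [-3.1  0.2  2.7] Th [-0.05  0.45  0.03] w 63.5
shift [ 0.07 -0.02 -0.06] turn 0.0
theta_rel 5 world 12.990687523260384 std 0.0 mean 2.86 nose row pred -86.5
```

The nose is at about +67 with the bottom surface roughly 3 mm above the stop. The tool now leans slightly towards the hood, so I'll rest the board on the stop and let go. Then I'll push the tail in with closed fingertips from behind.

```bash
python3 -m jog '[[[0,0,0],0,0],[[0.05,0,0.15],0,0],[[0.05,0,0.15],0,0],[[0,0,0.05],0,0]]' 3 >/dev/null;python3 hp.py; python3 -m jog '[[[0,0,0],0,1],[[0,0,0],0,1],[[0,0,0],0,1],[[-2,0,0],0,1],[[-3,0,-0.5],0,1],[[-2,0,-1],0,1],[[0,0,-2],0,1]]' >/dev/null;python3 hp.py
python3 - <<'E'
from h import *
f=grab('scene','s8');a=grab('top','t8')
c=cv2.resize(f['color'][120:190,200:260,::-1],None,fx=7,fy=7,interpolation=2);d=cv2.resize(a['color'][185:255,400:455,::-1],None,fx=7,fy=7,interpolation=2)
cv2.imwrite('pics/m8.png',np.hstack([c,d[:490]]))
E
```

```text
t 23.77 TCPh [-76.6  -0.   98.5] rot [178.7   7.9  22.1] Fh [-2.7 -0.2  4.2] Th [ 0.03  0.55 -0.04] w 64.1
t 24.65 TCPh [-145.2    2.2  142.3] rot [178.9   7.9  22.1] Fh [-0.  -0.3  0.1] Th [0.01 0.04 0.03] w 91.1
```

View pics/m8.png

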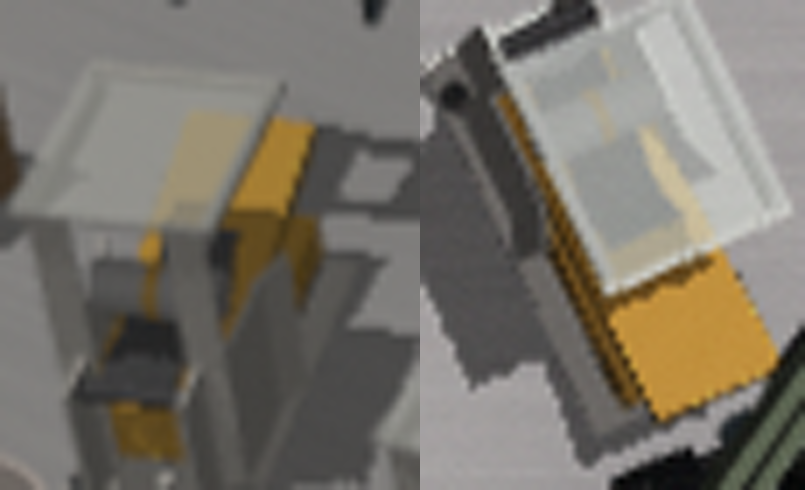

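The board leans on the stop with its nose under the lifted arm. Next I measure the tail edge from its top-view corners, then close the fingers and approach.

```bash
python3 - <<'E'
from h import *
f=np.load('pics/t8.npz');k=R.from_euler('z',22.1,degrees=True)
for px in ((433.1,244.5),(450.9,235.6)): print(k.inv().apply(ray(f,px,90)-[524.3,-349.4,0]).round(1))
E
python3 -m jog '[[[0,0,1],0,0],[[0,0.1,1],0,0],[[0,0.1,0.6],0,0],[[0,0,0],0,0],[[0,0,0],0,0],[[0,0,0],0,0]]' 10 >/dev/null; python3 hp.py -110 101
```

```text
[-86.5  34.9  90. ]
[-83.1 -29.7  90. ]
t 25.5 TCPh [-147.5   -1.2  114.3] rot [178.8   7.8  22.2] Fh [ 0.1 -0.5  0. ] Th [0.02 0.05 0.02] w 34.0
shift [ 3.9  -0.13  0.8 ] turn 0.1
```

```bash
python3 -m jog '[[[0.8,0,0.4],0,0],[[1,0,0.4],0,0],[[1,0,0.3],0,0],[[0.6,0,0.2],0,0],[[0,0,0],0,0]]' >/dev/null; python3 hp.py -102 101
```

```text
t 26.12 TCPh [-112.4   -1.5   95.7] rot [178.8   7.8  22.3] Fh [ 0.4 -0.1  0.2] Th [-0.03  0.02 -0.01] w 0.4
shift [ 0.96 -0.14 -0.67] turn 0.2
```

```bash
python3 -m jog '[[[0.3,-0.1,-0.6],0.2,0],[[0.4,-0.05,-0.05],0,0],[[0.1,0,0],0,0]]' >/dev/null; python3 hp.py -98 101;python3 -m jog '[[[0.2,0,-0.05],0,0],[[0.2,0,-0.03],0,0]]' >/dev/null; python3 hp.py;python3 -m jog '[[[0.25,0,-0.03],0,0],[[0.25,0,-0.03],0,0]]' >/dev/null; python3 hp.py
```

```text
t 26.5 TCPh [-104.6    0.2  101.8] rot [178.7   8.   22.1] Fh [-3.5  0.8 -0.3] Th [-0.04  0.64 -0.04] w 0.5
shift [ 0.67  0.02 -0.01] turn -0.0
t 26.75 TCPh [-101.6    0.7  101.7] rot [178.8   8.1  22. ] Fh [-2.2 -0.4 -0.7] Th [-0.03  0.63  0.04] w 0.2
t 27.0 TCPh [-96.6   1.  101.3] rot [178.9   8.1  22. ] Fh [-2.5 -0.7 -1.3] Th [-0.04  0.63 -0.04] w 0.5
```

```bash
python3 -m jog '[[[0.2,-0.05,-0.03],0,0]]' >/dev/null; python3 hp.py;python3 -m jog '[[[0.2,-0.05,-0.03],0,0]]' >/dev/null; python3 hp.py;python3 -m jog '[[[0.2,0,-0.03],0,0]]' >/dev/null; python3 hp.py
cat > chk.py <<'E'
from h import *
f=grab('top','tc');c=f['color'];h=cv2.cvtColor(c,cv2.COLOR_RGB2HSV);k=R.from_euler('z',22.1,degrees=True);O=np.array([524.3,-349.4,0])
# sample along holder x at several y, for two assumed top heights
for z in (48,85):
  for y in (-24,-12,0,12,24):
    s=''.join('G' if 12<h[tuple(np.round(proj(f,[k.apply([x,y,z])+O])[0][::-1]).astype(int))][0]<32 and h[tuple(np.round(proj(f,[k.apply([x,y,z])+O])[0][::-1]).astype(int))][1]>120 else '.' for x in range(-100,-40,2))
    print(z,y,s)
E
python3 chk.py
```

```text
t 27.12 TCPh [-94.4   1.5 101.2] rot [178.9   8.1  22. ] Fh [-2.7 -0.6 -0.9] Th [ 0.01  0.59 -0.04] w 0.3
t 27.25 TCPh [-92.2   2.1 101.2] rot [178.9   8.1  22. ] Fh [-2.8 -0.6 -1.1] Th [-0.11  0.86 -0.06] w 0.5
t 27.38 TCPh [-91.7   2.1 101.2] rot [178.9   8.3  22.1] Fh [-9.6 -1.4  0.5] Th [-0.26  1.93 -0.03] w 0.6
48 -24 ..............................
48 -12 ..............................
48 0 ..............................
48 12 ............................GG
48 24 .......................GGGGGGG
85 -24 ..............................
85 -12 ..............................
85 0 ..............................
85 12 ..............................
85 24 ........................GGGGGG
```

The force rose to 9.6 N, so the nose has reached the back posts and the tail should be past the stop. I'll back off and let it drop.

```bash
python3 -m jog '[[[-0.3,0,0],0,0],[[-1,0,-0.3],0,0],[[-1.5,0,-1],0,0],[[-2,0,-3],0,0],[[-4,0,-3],0,0],[[-4,0,-3],0,0],[[-4,0,-1],0,0]]' >/dev/null; python3 hp.py; python3 chk.py
python3 - <<'E'
from h import *
f=np.load('pics/tc.npz');s=grab('scene','s9')
d=cv2.resize(f['color'][185:255,400:455,::-1],None,fx=7,fy=7,interpolation=2);c=cv2.resize(s['color'][120:190,200:260,::-1],None,fx=7,fy=7,interpolation=2)
cv2.imwrite('pics/m9.png',np.hstack([c,d]))
E
```

```text
t 28.3 TCPh [-244.5    3.9  244.6] rot [178.6   8.   22.2] Fh [-0.3 -0.9  0.1] Th [0.   0.09 0.04] w 0.3
48 -24 ...........GGGGGGGGGGGGGGGGGGG
48 -12 ..........GGGGGGGGGGGGGGGGGGGG
48 0 ...........GGGGGGGGGGGGGGGGGGG
48 12 ..........GGGGGGGGGGGGGGGGGGGG
48 24 ...........GGGGGGGGGGGGGGGGGGG
85 -24 ..............................
85 -12 .............GGGGGGGGGGGGGGGGG
85 0 ............GGGGGGGGGGGGGGGGGG
85 12 ...........GGGGGGGGGGGGGGGGGGG
85 24 ............GGGGGGGGGGGGGGGGGG
```

No views are left, so I'll check numerically. I take the lateral edges and tail edge in both cameras, solve for the height, and compare with the start and leaning pictures.

```bash
cat > v.py <<'E'
from h import *
k=R.from_euler('z',22.1,degrees=True);O=np.array([524.3,-349.4,0])
def gold(f):
    h=cv2.cvtColor(f['color'],cv2.COLOR_RGB2HSV);return ((h[...,0]>12)&(h[...,0]<32)&(h[...,1]>110)).astype(np.float32)
def samp(m,f,P):
    u=proj(f,k.apply(P)+O).astype(np.float32);return cv2.remap(m,u[:,0].reshape(-1,1),u[:,1].reshape(-1,1),1).ravel()
for n in ('top1','t8','tc'):
    f=np.load(f'pics/{n}.npz');m=gold(f)
    for z in (36,48,80):
        r=[]
        for x in (-70,-60,-50,-40):
            ys=np.arange(-60,60.);a=samp(m,f,np.c_[0*ys+x,ys,0*ys+z]);g=ys[a>.5];r.append((g.min(),g.max()) if len(g) else None)
        xs=np.arange(-110,-40.);e=[xs[samp(m,f,np.c_[xs,0*xs+y,0*xs+z])>.5].min() for y in (-20,0,20)]
        print(n,z,[(int(a),int(b)) for a,b in r if r],'tail',e)
for n in ('scene1','s8','s9'):
    f=np.load(f'pics/{n}.npz');m=gold(f)
    for z in (36,48,80):
        xs=np.arange(-130,-20.);o=[]
        for y in (-20,-10,0,10,20):
            g=xs[samp(m,f,np.c_[xs,0*xs+y,0*xs+z])>.5];o.append((int(g.min()),int(g.max())) if len(g) else None)
        print(n,z,o)
E
python3 v.py
```

```text
top1 36 [(-30, 34), (-31, 35), (-29, 36), (-30, 35)] tail [np.float64(-79.0), np.float64(-78.0), np.float64(-80.0)]
top1 48 [(-27, 37), (-28, 37), (-26, 39), (-26, 38)] tail [np.float64(-78.0), np.float64(-78.0), np.float64(-79.0)]
top1 80 [(-19, 44), (-20, 43), (-19, 45), (-18, 45)] tail [np.float64(-74.0), np.float64(-76.0), np.float64(-78.0)]
t8 36 [(-42, 34), (-42, 35), (-40, 36), (-41, 35)] tail [np.float64(-90.0), np.float64(-92.0), np.float64(-91.0)]
t8 48 [(-39, 37), (-39, 37), (-37, 39), (-37, 38)] tail [np.float64(-91.0), np.float64(-91.0), np.float64(-91.0)]
t8 80 [(-32, 44), (-30, 43), (-29, 45), (-29, 45)] tail [np.float64(-88.0), np.float64(-88.0), np.float64(-89.0)]
tc 36 [(-31, 34), (-31, 35), (-32, 36), (-30, 35)] tail [np.float64(-79.0), np.float64(-80.0), np.float64(-80.0)]
tc 48 [(-29, 37), (-28, 37), (-29, 39), (-27, 38)] tail [np.float64(-78.0), np.float64(-78.0), np.float64(-81.0)]
tc 80 [(-22, 44), (-20, 43), (-21, 45), (-20, 45)] tail [np.float64(-75.0), np.float64(-76.0), np.float64(-78.0)]
scene1 36 [None, (-81, -29), (-82, -23), (-84, -25), (-80, -53)]
scene1 48 [None, (-65, -34), (-67, -21), (-69, -21), (-66, -22)]
scene1 80 [None, None, None, (-28, -21), (-30, -21)]
s8 36 [None, (-130, -65), (-130, -31), (-124, -21), (-80, -53)]
s8 48 [None, (-130, -56), (-130, -36), (-130, -21), (-73, -22)]
s8 80 [None, None, None, (-101, -21), (-97, -21)]
s9 36 [None, (-98, -43), (-94, -45), (-96, -21), (-97, -53)]
s9 48 [None, (-82, -34), (-84, -30), (-80, -21), (-82, -22)]
s9 80 [None, None, None, (-44, -21), (-42, -21)]
```

```bash
python3 -c "
from h import *
job_done(); s=telemetry.state(); print(s['time_s'],s['force'].round(1))"
```

```text
the job is handed in; nothing more can be done
the job is handed in; nothing more can be done
```

The gold board is back on top of the gold pile, under the hold-down arm and behind the front stop. I handed the job in at about 28 s of the 61 s allowed.

- **How it went in:** I gripped the board lightly near its tail and lifted so it swung nose-down in the pads. I then worked the nose under the arm's lip, rested the board on the front stop, let go, and pushed the tail in with closed fingertips until it reached the back posts and dropped.
- **What failed on the way:** The first three attempts to get under the lip stalled at about 8–11 N. A firmer grip and a stronger push got it through. The wrist force stayed below about 22 N in every reading I took, though I only read it between moves.
- **Last checks:**
  - In both cameras the tail edge lies at pile-plus-one-board height, about 48 mm, to within 1–2 mm, so the board looks flat. Lengthwise it is within about 1–2 mm of the pile, and the sides look parallel.
  - The board sits about 1.5 mm to the left of the pile's centre.
  - The gripper was drawn back well clear of the holder.
- **Not checked:**
  - I had used all my picture views, so the final position was judged from image measurements only.
  - I could not measure the arm's pressing force on the board.
  - I did not re-measure the white holder or the other items, though none of my moves were near them.
  - The two cameras disagreed by about 2 mm on the holder's sideways position, which is inside the 7 mm tolerance.

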